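# Slide a board carrier into the bench tester and start the test

## Task

Slide the black carrier tray with the circuit board along the bench, nose first, into the bay of the grey test unit until it is fully home, keeping it flat on the bench all the way; the unit's long side fence is there to line it up. Then press the button on top of the unit fully down and let it come up again. Leave the brush, the screwdriver, the spool and the stack of boards where they are.

Things in the scene. Friction and masses are not known exactly. Their poses are not given: they have to be found in the camera images.
- tray: Loose black carrier tray, 120 mm long (x) by 88 mm wide (y), 0.25 to 0.5 kg, flat on the bench (z = 0), with a fixed green circuit board in it. Origin: centre of its underside. +x points to its nose (at x = +60 mm), which enters the bay first; side and nose walls are 22 mm high. It starts before the bay mouth, 20 to 50 mm off its line towards the unit's +y, turned up to 0.3 rad.
- tray_plate (a point): Point on the outer face of the tray's upright front plate, the face to push on: tray x = -60 mm, y = 0, 25 mm above the bench. The plate is 8 mm thick, 88 mm wide, 44 mm high.
- station: Fixed grey test unit, 145 mm deep, 140 wide, 62 high. Origin: on the bench at the centre of the bay mouth, in the front face. +x points into the bay, +y to the left looking in, z up. The bay, roofed and open to the bench below, is 94 mm wide (walls at y = -47 and +47 mm), 38 mm high. On the +y side a short wing, 26 mm high, flares out from the mouth at 24 degrees to x = -50, y = 70 mm.
- fence_end (a point): Outer end of the straight aluminium side fence, on its tray-side face at half height: x = -190, y = -47 mm in the unit's frame. The fence is 10 mm thick, 26 mm high, runs from here to the mouth and carries on the bay's y = -47 mm wall in one line.
- bay_stop (a point): Middle of the rigid back stop hidden in the bay, x = 113 mm in the unit's frame, 11 mm above the bench. Fully home, the tray's nose touches it: tray origin at x = 53 mm, y within 3 mm of 0, tray x along the unit's x; the front plate then covers the mouth and stands 9 mm proud of the front face (1 mm gap behind it).
- test_button_top (a point): Centre of the top face of the round push button (28 mm across) on the unit's roof, at x = 94 mm, y = 0 in the unit's frame. It is pressed straight down.
- test_button (a joint): Travel of the button in m: 0 up, 0.006 fully down; it springs back. Fully down takes about 5 N.
- brush: Bystander: blue-backed brush, 100 x 42 x 64 mm, origin at its underside. Leave it.
- screwdriver: Bystander: screwdriver lying on the bench. Leave it.
- spool: Bystander: metal spool, 60 mm across, 40 mm high, origin at its underside. Leave it.
- boards: Bystander: stack of circuit boards, about 110 x 80 x 35 mm, origin at its underside. Leave it.

How it is judged:
On the way, in this order (a step that is already met when the one before it is completed fails the run):
1. the tray is fully home in the bay (x of tray in the frame of station above 0.048 m and angle between the x axis of tray and the x axis of station, either way round below 0.09 rad and y of tray in the frame of station between -0.008 and 0.008 m and height (world z) of tray below 0.008 m and linear speed of tray below 0.01 m/s), for 0.2 s.
2. then the button is pressed down (at least 4.5 of its 6 mm) (value of joint test_button above 0.0045 m and x of tray in the frame of station above 0.048 m and angle between the x axis of tray and the x axis of station, either way round below 0.09 rad and y of tray in the frame of station between -0.008 and 0.008 m and height (world z) of tray below 0.008 m), for 0.05 s.
At the end, for the whole second after the job is handed in: The tray lies flat on the bench, at rest, fully home in the bay: its origin at least 48 mm in from the mouth (5 mm short of the stop at most), within 8 mm of the bay's middle and 0.09 rad of its direction; the button has been pressed after that and is up again (less than 1.5 mm down) (all of step 1 and value of joint test_button below 0.0015 m); the robot touches nothing.
It fails at once if the tray is lifted off the bench (origin over 20 mm up) (height (world z) of tray above 0.02 m).
It fails at once if the tray is tipped more than 0.35 rad (angle between tray's own z axis and vertical above 0.35 rad).
It fails at once if the brush, screwdriver, spool or stack of boards is moved more than 30 mm (distance of any of brush, screwdriver, spool, boards from where it was at the start of the episode above 0.03 m).
It also fails if it takes over 64 s, if anything falls off the work surface, if the arm or the gripper's body presses on something with over 40 N, if the wrist force passes 120 N, or if a joint passes its speed limit or range.

## Robot

A 7-joint arm with a two-finger parallel gripper is mounted at the origin on the work surface. World frame = base frame: x ahead of the robot, y to its left, z up, the work surface at z = 0. Lengths are in m, angles in rad, forces in N, time in s.
With the tool pointing down it reaches from about 0.35 to 0.9 m from the base axis. Payload 8.1 kg.
Tool frame: the origin (TCP) lies at the very end of the fingers, on their centre line; the grasp point (between the pads) lies 19 mm behind it; x points along the fingers, y is the direction in which the jaws open and shut, and the axes are right-handed (so a half turn about x gives the same grasp; the last joint's range is limited). The gripper opens to 85 mm and grips with 20 to 120 N. Pads are 22 mm wide; open, the fingers measure 114 mm over their backs; the gripper's body (76 mm by 85 mm) begins 54 mm behind the grasp point. The pads swing forward as they close: fully open they stand 13 mm farther back than shut.
Start: joints at [-1.4, 0.434, 0.025, 1.573, -0.012, 1.134, -0.075], TCP at [0.169, 0.602, 0.231] pointing down, gripper open.
Joint ranges: [-2.62, 2.62], [-0.44, 2.09], [-1.27, 1.32], [0.08, 2.57], [-1.32, 4.46], [0.12, 2], [-2.74, 2.74]. Speed limits (rad/s): [2.22, 2.22, 3.01, 3.01, 3.14, 3.14, 3.14].

## Interface

Orientations are given as a unit quaternion [x, y, z, w].
In Python, from bench import * gives the robot as it stands. Calls block until the motion is done:
- move_ptp(position, orientation): joint-space move of the TCP to a pose.
- movel(position, ori=None, rate=0.15, until_force=None): straight line of the TCP; ori=None keeps the orientation; rate is the mean speed in m/s. With until_force (N) it stops when the force on the tool has changed by that much, and returns True; else False.
- set_joints(angles): joint-space move.
- move_gripper(opening): finger opening in m; the grip force is fixed at half the most; returns when the fingers have stopped.
- pause(seconds).
- ik(position, orientation): joint angles nearest the present ones, or None.
- get_state(): the state.
- get_image(name): name is "scene" or "top" or "wrist"; returns the picture (420x560x3 uint8, red, green, blue); there is no depth.
- camera_info(name): a dict with "fovy" (degrees; the focal length in pixels is half the picture's height over the tangent of half this angle, whatever the lens; pixels are square), "cx", "cy" (the principal point, pixels), "distortion" ([k1, k2, p1, p2, k3] as OpenCV has them; the pictures are not rectified), "position" and "rotation" of the camera in the world. Camera axes: x right, y down, z forward; pixel columns grow to the right and rows downward; lengths in m; the calibration is good to about 2 mm. A picture is of the moment at which its call begins: read the wrist's pose just before it. camera_info takes no time and is no camera call; for the wrist camera it gives the pose at the moment of the call.
A pose or a line that the arm cannot do raises IKError and nothing moves.
- job_done(): hands the job in, once; it reports no verdict.
The state is a dict: "time_s": time; "joints": joint angles; "joint_vel": joint speeds; "joint_torque": joint torques, N m; "tool_pos": TCP position; "orientation": TCP orientation; "force": force on the tool from outside, world axes, zero at the start; "moment": the same for the moment, N m; "grip_width": finger opening in m.
Only numpy, scipy, OpenCV 4.12 (cv2) and the standard library are available. Lean on these libraries where they do the work, as an engineer would, in place of code of your own. Each camera call takes 0.05 s, during which the arm holds its last target.

## Working session

There is one attempt and no reset: what is moved stays moved. The work goes in short steps, each a Python script; the robot and the scene stay as the last script left them, time stands still between calls to the robot, and variables do not carry over. Pictures are saved under pics/ and viewed, and the job is handed in when it is done.

```bash
mkdir -p pics; ls; python3 - <<'E'
from bench import *
import cv2
for n in ["scene","top","wrist"]:
    im=get_image(n); cv2.imwrite(f"pics/{n}0.png",im[:,:,::-1]); print(n,camera_info(n))
s=get_state();print(s)
E
```

```text
pics
scene {'fovy': 44.914013580469664, 'cx': 285.55334737880753, 'cy': 208.06673465348481, 'distortion': array([-0.18225174,  0.        ,  0.        ,  0.        ,  0.        ]), 'position': array([1.41704244, 0.56304241, 0.82064547]), 'rotation': array([ 0.41732999,  0.78477208, -0.39871902, -0.2258132 ])}
top {'fovy': 56.594636394790605, 'cx': 281.239290776505, 'cy': 210.2278774787049, 'distortion': array([-0.09791759,  0.        ,  0.        ,  0.        ,  0.        ]), 'position': array([ 0.31358093, -0.01711253,  1.17962872]), 'rotation': array([-0.69375012,  0.71404844, -0.07188212,  0.06065119])}
wrist {'fovy': 69.92203839599826, 'cx': 283.98349402098756, 'cy': 207.7046229352904, 'distortion': array([-0.06831357,  0.        ,  0.        ,  0.        ,  0.        ]), 'position': array([0.08917378, 0.62440593, 0.37308009]), 'rotation': array([0.78591001, 0.59629701, 0.09861407, 0.13057792])}
{'time_s': 0.15, 'joints': array([-1.39959444,  0.43506254,  0.02496843,  1.57385927, -0.01159247,
        1.13404025, -0.07507895]), 'joint_vel': array([ 0.00054201, -0.00253632,  0.00212031, -0.00264896, -0.00154617,
        0.00011953,  0.00097605]), 'joint_torque': array([ 2.63796850e-03, -6.70881200e+01,  1.02654487e+00, -3.16450238e+01,
        1.56849576e-02,  9.09591559e-03, -1.34981997e-05]), 'tool_pos': array([0.16893612, 0.60133585, 0.2307176 ]), 'orientation': array([ 0.09608254,  0.70050705, -0.09694768,  0.70047067]), 'force': array([0.81549398, 0.36617065, 0.07194375]), 'moment': array([ 0.01680963, -0.01700423,  0.00561839]), 'grip_width': 0.0854757597799191}
```

View pics/top0.png

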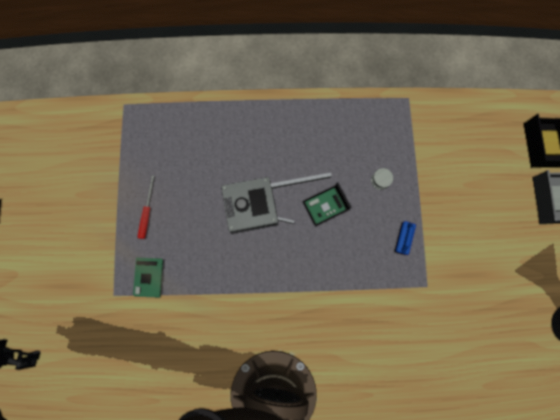

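View pics/scene0.png

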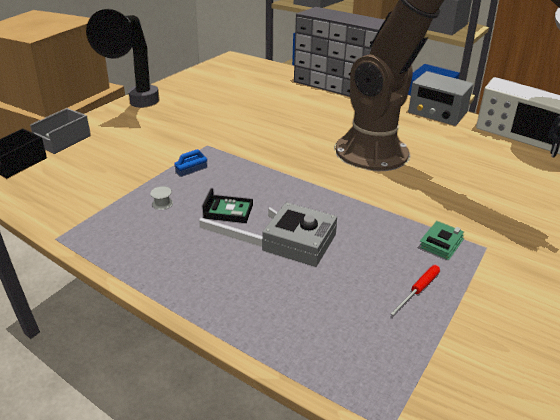

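View pics/wrist0.png

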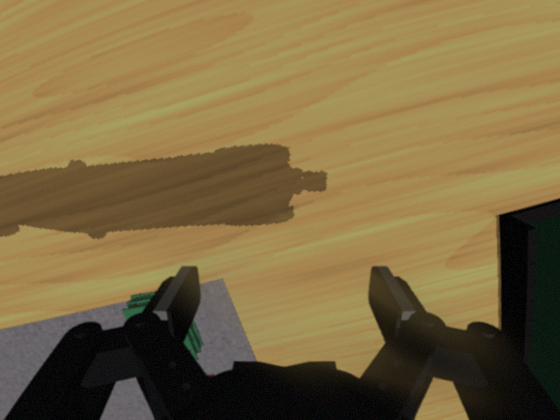

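The top view shows the unit at about (250,205), tray at (326,205), fence tip at (330,176) and wing tip at (293,221). The other objects are clear of the push line. Next I'll zoom in and get rough positions.

```bash
cat > h.py <<'E'
import numpy as np, cv2, json
from scipy.spatial.transform import Rotation as R
def cast(ci,px,z):
    f=210/np.tan(np.radians(ci['fovy'])/2)
    K=np.array([[f,0,ci['cx']],[0,f,ci['cy']],[0,0,1]])
    p=cv2.undistortPoints(np.array(px,float).reshape(-1,1,2),K,np.array(ci['distortion'])).reshape(-1,2)
    d=np.c_[p,np.ones(len(p))]@R.from_quat(ci['rotation']).as_matrix().T
    o=np.array(ci['position']); return o+d*((z-o[2])/d[:,2])[:,None]
def quat(xd,yd):
    x=np.array(xd,float);x/=np.linalg.norm(x);y=np.array(yd,float);y-=x*(x@y);y/=np.linalg.norm(y)
    return R.from_matrix(np.c_[x,y,np.cross(x,y)]).as_quat()
E
python3 - <<'E'
from bench import *
from h import *
im=cv2.imread('pics/top0.png')[160:245,210:365]
cv2.imwrite('pics/top0z.png',cv2.resize(im,None,fx=5,fy=5,interpolation=cv2.INTER_CUBIC))
ci=camera_info('top')
print(R.from_quat(ci['rotation']).as_matrix())
print(cast(ci,[[250,205],[326,205],[330,176],[272,185],[293,221]],0.02))
cw=camera_info('wrist');s=get_state()
print(R.from_quat(cw['rotation']).as_matrix()); Rt=R.from_quat(s['orientation']);print(Rt.as_matrix())
print('cam in tool',Rt.inv().apply(cw['position']-s['tool_pos']), (Rt.inv()*R.from_quat(cw['rotation'])).as_matrix())
E
```

```text
[[-0.03006442 -0.9820229   0.18635223]
 [-0.99946184  0.02708747 -0.01850109]
 [ 0.01312068 -0.18680817 -0.98230879]]
[[ 0.55231781  0.05528163  0.02      ]
 [ 0.54600224 -0.17560427  0.02      ]
 [ 0.63704001 -0.19283426  0.02      ]
 [ 0.61301832 -0.01301245  0.02      ]
 [ 0.49957864 -0.0733779   0.02      ]]
[[ 2.69410284e-01  9.11517939e-01  3.10730021e-01]
 [ 9.63025221e-01 -2.54758567e-01 -8.76384393e-02]
 [-7.22874473e-04  3.22851544e-01 -9.46449342e-01]]
[[-2.17969585e-04  2.70431005e-01  9.62739333e-01]
 [-1.20502332e-03  9.62738586e-01 -2.70431068e-01]
 [-9.99999250e-01 -1.21906910e-03  1.16027937e-04]]
cam in tool [-0.14237281  0.00046669 -0.08301268] [[-4.96317166e-04 -3.22742995e-01  9.46486509e-01]
 [ 9.99999315e-01  8.43230517e-04  8.11911804e-04]
 [-1.06014516e-03  9.46486264e-01  3.22742356e-01]]
```

View pics/top0z.png

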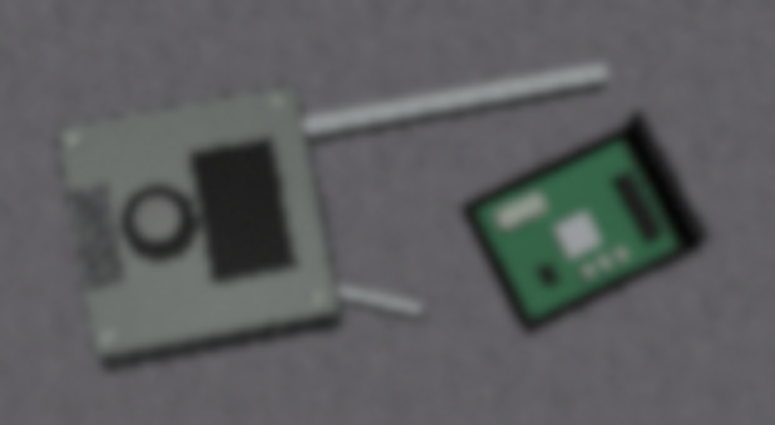

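```bash
python3 - <<'E'
from bench import *
from h import *
a=np.radians(97.6)
q=quat([0,0,-1],[np.cos(a),np.sin(a),0])
p=[0.61,-0.07,0.2]
print(ik(p,q))
move_ptp(p,q); pause(0.3)
ci=camera_info('wrist'); im=get_image('wrist'); s=get_state()
print(s['time_s'],s['tool_pos'],s['joints'],s['force'])
cv2.imwrite('pics/w1.png',im[:,:,::-1]); np.save('w1.npy',ci,allow_pickle=True)
E
```

```text
[-0.41878554  0.49837603  0.66489461  1.68020795 -0.34063453  1.08168803
  2.05272009]
3.3333 [ 0.61003562 -0.06979722  0.19998942] [-0.41902956  0.49838637  0.66480492  1.6801891  -0.34065461  1.08167452
  2.05265409] [-0.39402163  1.25485423 -0.3353843 ]
```

View pics/w1.png

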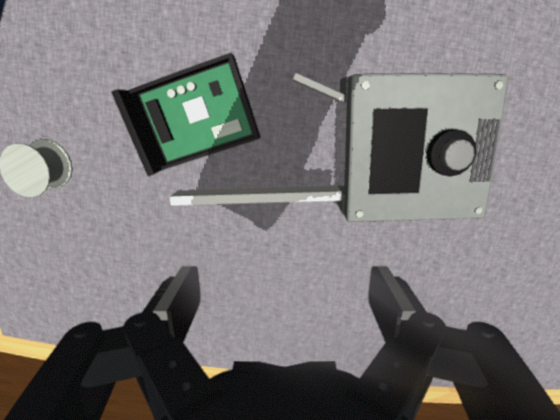

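The wrist view shows the tray with its nose right, the fence from (172,200) to (342,196), the wing, the unit and the button at (458,152). I'll zoom in for corners.

```bash
python3 - <<'E'
import cv2
im=cv2.imread('pics/w1.png')
a=cv2.resize(im[45:215,100:270],None,fx=3.5,fy=3.5,interpolation=cv2.INTER_CUBIC)
b=cv2.resize(im[60:230,280:515],None,fx=3.4,fy=3.4,interpolation=cv2.INTER_CUBIC)
cv2.imwrite('pics/w1a.png',a);cv2.imwrite('pics/w1b.png',b)
E
```

```text
(no output)
```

View pics/w1a.png

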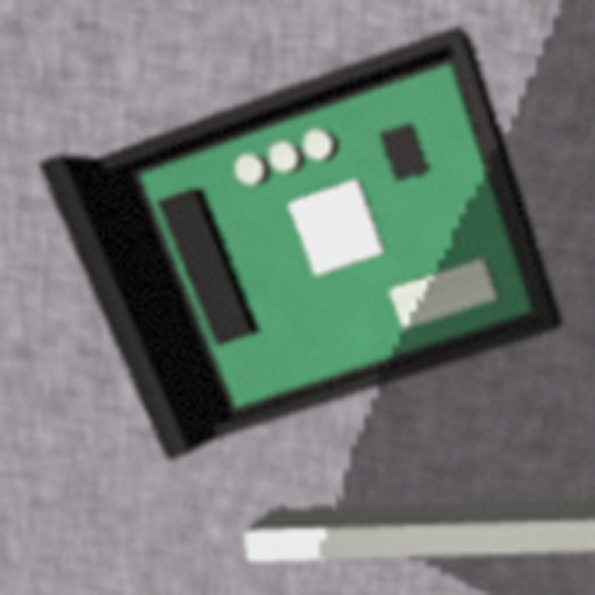

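View pics/w1b.png

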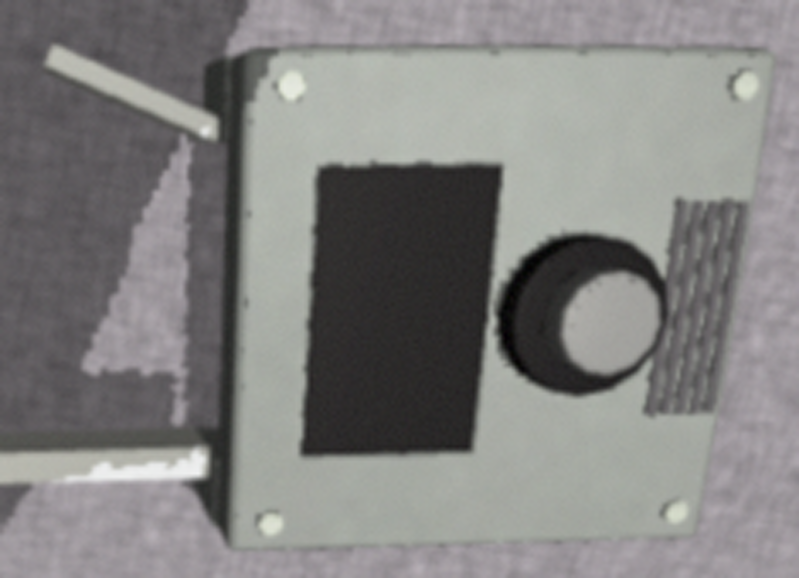

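```bash
python3 - <<'E'
from h import *
ci=np.load('w1.npy',allow_pickle=True).item()
B=lambda l:[(280+x/3.4,60+y/3.4) for x,y in l]; A=lambda l:[(100+x/3.5,45+y/3.5) for x,y in l]
roof=cast(ci,B([(250,55),(232,547),(695,533),(770,52)]),.062)[:,:2]  # f+,f-,b-,b+
fe=np.r_[cast(ci,A([(245,533)]),.026),cast(ci,B([(200,449)]),.026)][:,:2]
no=cast(ci,A([(467,30),(560,322)]),.022)[:,:2]
pl=cast(ci,A([(42,162),(170,458)]),.044)[:,:2]
ang=lambda v:np.arctan2(v[1],v[0])
print('roof',roof.round(4),[np.linalg.norm(roof[i]-roof[i-1]).round(4) for i in range(4)])
us=[ang(fe[1]-fe[0]),ang(roof[3]-roof[0]),ang(roof[2]-roof[1]),ang(roof[0]-roof[1])-np.pi/2,ang(roof[3]-roof[2])-np.pi/2]
print('angles',np.round(us,4))
u=ang(fe[1]-fe[0]); ux=np.array([np.cos(u),np.sin(u)]);uy=np.array([-ux[1],ux[0]])
o1=roof[:2].mean(0); o2=roof.mean(0)-ux*.0725; o3=fe[0]+ux*.190+uy*.047
print('origin',o1,o2,o3)
print('wing tip',cast(ci,B([(45,65),(58,45)]),.026))
print('but raw', cast(ci,B([(613,322)]),.075)[:,:2])
print('nose',no,np.linalg.norm(no[0]-no[1]),'plate',pl,np.linalg.norm(pl[0]-pl[1]))
t=[ang(no[0]-no[1])-np.pi/2,ang(pl[0]-pl[1])-np.pi/2,ang(no.mean(0)-pl.mean(0))]
print('tray ang',t,'len',np.linalg.norm(no.mean(0)-pl.mean(0)), 'centre',(no.mean(0)+pl.mean(0))/2)
c=(no.mean(0)+pl.mean(0))/2
for o in(o1,o2,o3): print('tray in st',(c-o)@ux,(c-o)@uy,t[2]-u)
E
```

```text
roof [[ 0.4946 -0.0236]
 [ 0.6279 -0.0016]
 [ 0.6048  0.1386]
 [ 0.4707  0.1147]] [np.float64(0.1403), np.float64(0.1351), np.float64(0.1421), np.float64(0.1362)]
angles [ 1.7363  1.7416  1.7338 -4.549  -4.5355]
origin [ 0.56123224 -0.01257984] [ 0.56145406 -0.01447444] [ 0.56196127 -0.01323651]
wing tip [[ 0.50137192 -0.07461633  0.026     ]
 [ 0.49548084 -0.07168296  0.026     ]]
but raw [[0.54627912 0.08427322]]
nose [[ 0.48520879 -0.13576867]
 [ 0.56200024 -0.10094849]] 0.08431709104694013 plate [[ 0.53412681 -0.24535482]
 [ 0.61306346 -0.20915286]] 0.0868422516228996
tray ang [np.float64(-4.286679473329425), np.float64(-4.282389474325935), np.float64(2.00116776381614)] len 0.11982170285429569 centre [ 0.54859982 -0.17280621]
tray in st -0.15595474763523162 0.038861107722872726 0.2648411664114245
tray in st -0.1540494926197939 0.0387677070697388 0.2648411664114245
tray in st -0.15518692607250262 0.03947196656489684 0.2648411664114245
```

```bash
cat >> h.py <<'E'
U=1.737; O=np.array([0.5615,-0.0134])
ux=np.array([np.cos(U),np.sin(U)]); uy=np.array([-ux[1],ux[0]])
def W(x,y,z): return [*(O+x*ux+y*uy),z]
def S(p): d=np.array(p[:2])-O; return d@ux,d@uy
def qy(a): return quat([0,0,-1],[np.cos(a),np.sin(a),0])
E
python3 - <<'E'
from bench import *
from h import *
ta=2.0; c=np.array([.5488,-.1728]); g=c-.056*np.array([np.cos(ta),np.sin(ta)])
q=qy(ta)
j=ik([*g,.11],q); print(j, ik([*g,.026],q), ik([*g,.026],qy(ta+np.pi)))
for a,xx in((U,-.196),(U,-.05)):print(ik(W(xx,0,.026),qy(a)))
for k in (1,-1): print(ik(W(-.03,0,.026),qy(U+k*np.pi/2)))
move_gripper(.04); move_ptp([*g,.11],q)
pause(.2)
s=get_state();print(s['time_s'],s['tool_pos'],s['grip_width'])
hit=movel([*g,.027],rate=.06,until_force=6); pause(.1)
s=get_state();print(hit,s['time_s'],s['tool_pos'],s['force'])
ci=camera_info('wrist');im=get_image('wrist');cv2.imwrite('pics/w2.png',im[:,:,::-1])
cv2.imwrite('pics/s2.png',cv2.resize(get_image('scene')[150:290,140:360,::-1],None,fx=3.5,fy=3.5))
E
```

```text
[-0.07626991  0.5806381   0.54030565  1.76743337 -0.36973279  0.89604352
  2.62614452] [-0.02331264  0.68556867  0.46413916  1.82116021 -0.43515279  0.73733644
  2.67780979] [-0.38272412  0.98944561  1.16842172  1.84991972 -1.05330155  1.08613934
  0.07306896]
[-0.09706558  0.71837154  0.53313926  1.78618749 -0.49860655  0.77469809
  2.4291286 ]
[-0.34045654  0.64782753  0.51825648  1.93040078 -0.4889052   0.68993297
  2.2126757 ]
[ 0.46889796  0.70791379 -0.71099479  1.86888144  0.63039783  0.80363067
  2.72845669]
[-0.5907244   0.76264274  0.87655219  1.96006008 -0.81421544  0.8184942
  0.91718554]
4.8 [ 0.57336322 -0.22203023  0.1106114 ] 0.03991634389410898
False 6.4333 [ 0.5723541  -0.22376858  0.02736186] [-0.03043172 -0.53399722 -0.27294759]
```

View pics/w2.png

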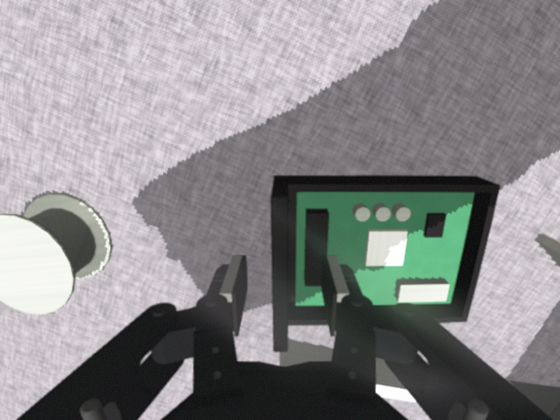

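View pics/s2.png

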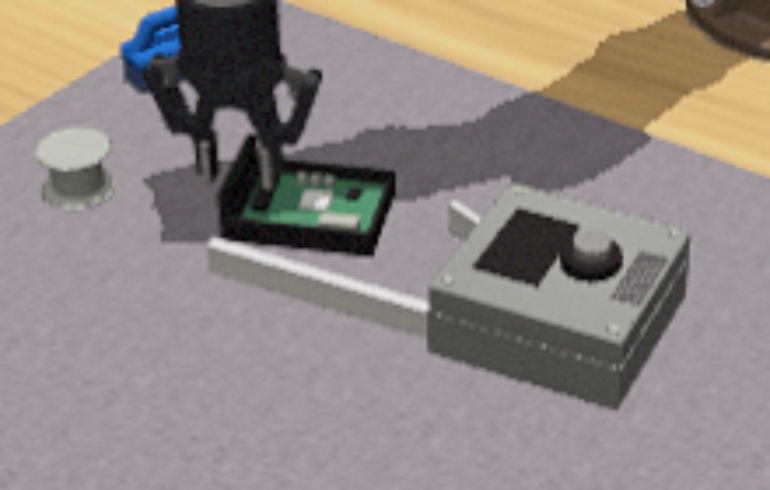

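The fingers straddle the plate squarely (plate at column 283, fingers at 235 and 335). I'll grip, then slide into line.

```bash
python3 - <<'E'
from bench import *
from h import *
move_gripper(0.0); s=get_state();print(s['time_s'],s['grip_width'],s['tool_pos'],s['force'])
z=s['tool_pos'][2]
hit=movel(W(-.196,0.001,z),ori=qy(U),rate=.06,until_force=15); pause(.2)
s=get_state();print(hit,s['time_s'],s['grip_width'],S(s['tool_pos']),s['tool_pos'],s['force'],s['moment'])
cv2.imwrite('pics/w3.png',get_image('wrist')[:,:,::-1]);np.save('w3.npy',camera_info('wrist'))
cv2.imwrite('pics/s3.png',cv2.resize(get_image('scene')[150:290,140:360,::-1],None,fx=3.5,fy=3.5))
E
```

```text
6.925 0.006571828408661483 [ 0.57243835 -0.22410242  0.02735684] [-0.25504714 -0.98949028  3.8415286 ]
False 7.725 0.006555960363684631 (np.float64(-0.1954638087849059), np.float64(0.0005267572239066794)) [ 0.59331794 -0.20625745  0.02738409] [1.94542277 1.90215693 2.33826905] [ 0.4429377  -0.42143952 -0.0479911 ]
```

View pics/w3.png

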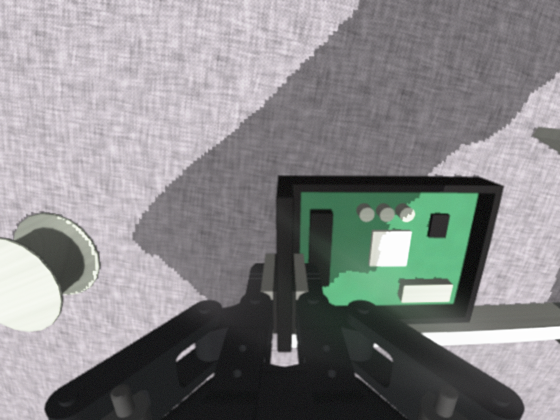

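View pics/s3.png

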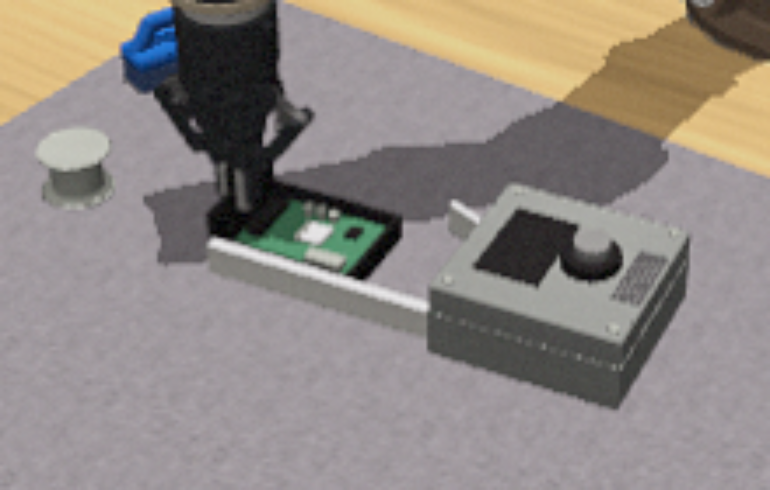

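```bash
python3 - <<'E'
import cv2
im=cv2.imread('pics/w3.png')
cv2.imwrite('pics/w3a.png',cv2.resize(im[160:370,270:560],None,fx=2.75,fy=2.75,interpolation=cv2.INTER_CUBIC))
E
```

```text
(no output)
```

View pics/w3a.png

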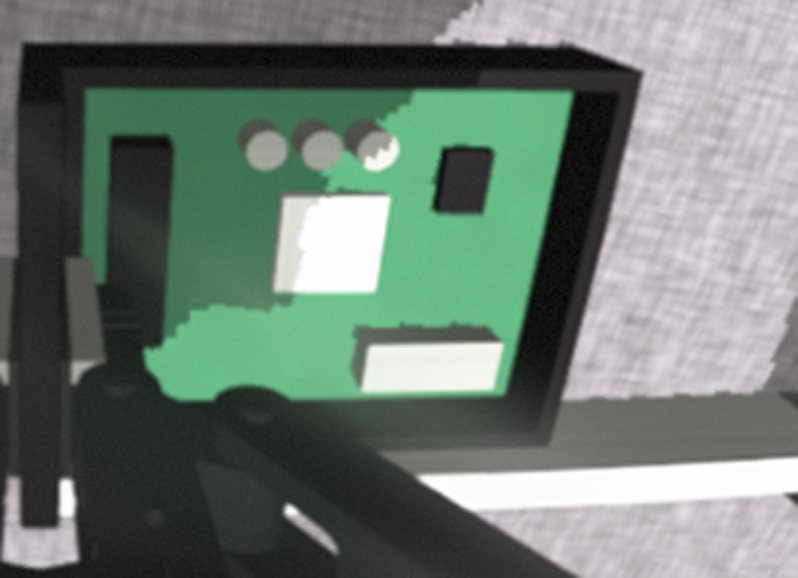

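```bash
python3 - <<'E'
from h import *
ci=np.load('w3.npy',allow_pickle=True).item()
A=lambda l:[(270+x/2.75,160+y/2.75) for x,y in l]
def p(n,l,z):
    c=cast(ci,A(l),z); print(n,[np.round(S(v)[0:2],4) for v in c])
p('nose',[(549,444),(641,70)],.022)
p('plate outer',[(22,45),(21,526)],.044)
p('fence',[(420,476),(798,458)],.026)
E
```

```text
nose [array([-0.0788, -0.0421]), array([-0.0794,  0.0455])]
plate outer [array([-0.1976,  0.0546]), array([-0.1983, -0.0413])]
fence [array([-0.1102, -0.0464]), array([-0.0164, -0.0466])]
```

Tray y is about +1 mm and its angle is about 0 relative to the fence line. I'll slide it into the bay while still gripped.

```bash
python3 - <<'E'
from bench import *
from h import *
s=get_state(); z=s['tool_pos'][2]
hit=movel(W(-.052,-.0003,z),ori=qy(U),rate=.05,until_force=12); pause(.2)
s=get_state();print(hit,s['time_s'],s['grip_width'],S(s['tool_pos']),s['tool_pos'],s['force'],s['moment'])
cv2.imwrite('pics/w4.png',get_image('wrist')[:,:,::-1]);np.save('w4.npy',camera_info('wrist'))
E
```

```text
False 11.0583 0.006410939815042329 (np.float64(-0.05202011445901763), np.float64(-0.0002601985742087963)) [ 0.5703628  -0.06466023  0.02736544] [ 0.41719164 -2.62703037  1.24382213] [-0.61605478 -0.08542568 -0.00157905]
```

View pics/w4.png

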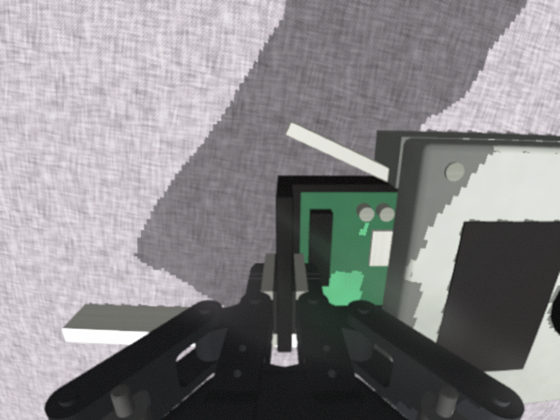

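```bash
python3 - <<'E'
from bench import *
from h import *
move_gripper(.035); s=get_state(); p=s['tool_pos']
movel([p[0],p[1],.12],rate=.1)
q=qy(U-np.pi/2)
move_ptp(W(-.095,-.0005,.12),q); pause(.2)
cv2.imwrite('pics/w5.png',get_image('wrist')[:,:,::-1])
cv2.imwrite('pics/s5.png',cv2.resize(get_image('scene')[150:290,140:360,::-1],None,fx=3.5,fy=3.5))
s=get_state();print(s['time_s'],S(s['tool_pos']),s['joints'],s['force'])
E
```

```text
13.9667 (np.float64(-0.09495478744355604), np.float64(-0.0005028437052429425)) [-0.5732155   0.70600221  1.05966738  1.84907667 -0.72097253  1.03089117
  0.95340879] [ 0.37409813  0.12681895 -0.75812821]
```

View pics/w5.png

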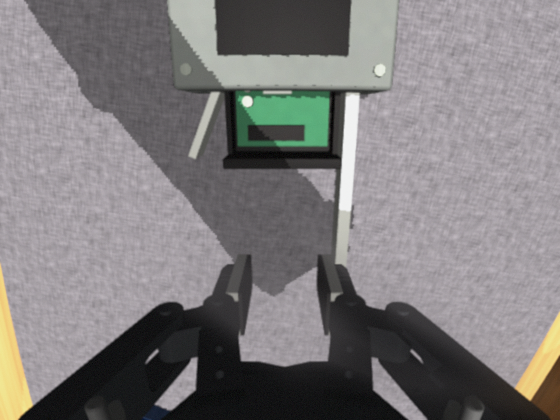

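View pics/s5.png

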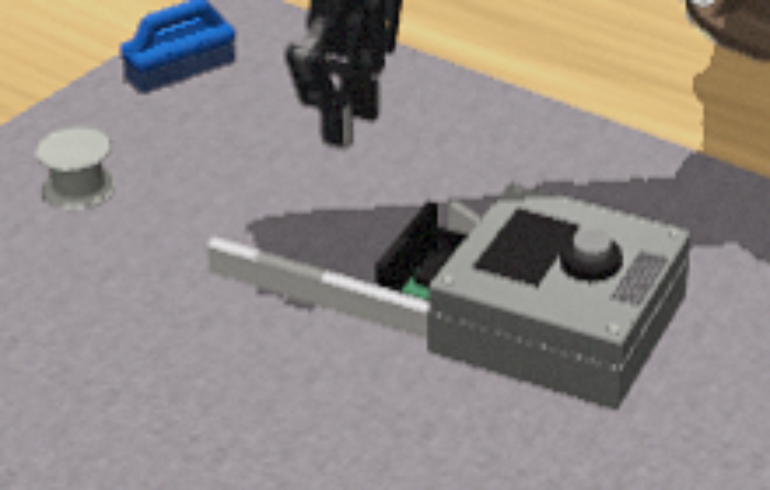

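The tray sits about half in, square and flat. Now the push on the plate, with the tips 35 mm apart.

```bash
python3 - <<'E'
from bench import *
from h import *
h0=movel(W(-.095,-.0005,.017),rate=.1,until_force=8); pause(.2)
s=get_state();print(h0,s['tool_pos'],s['force'])
hit=movel(W(-.008,-.0005,.017),rate=.04,until_force=12)
s=get_state();print(hit,s['time_s'],S(s['tool_pos']),s['force']); pause(.4)
s=get_state();print(s['time_s'],S(s['tool_pos']),s['force'])
cv2.imwrite('pics/w6.png',get_image('wrist')[:,:,::-1]);np.save('w6.npy',camera_info('wrist'))
E
```

```text
False [ 0.57802182 -0.10696549  0.01746221] [ 0.77473645  0.43087156 -0.4823461 ]
True 17.0167 (np.float64(-0.020380450410741303), np.float64(-0.00033771930074625423)) [ 0.3189892  -0.63568107  0.29069721]
17.4167 (np.float64(-0.020480157638851106), np.float64(7.544182015924844e-05)) [ 0.80204649  0.33398592 -0.82397487]
```

View pics/w6.png

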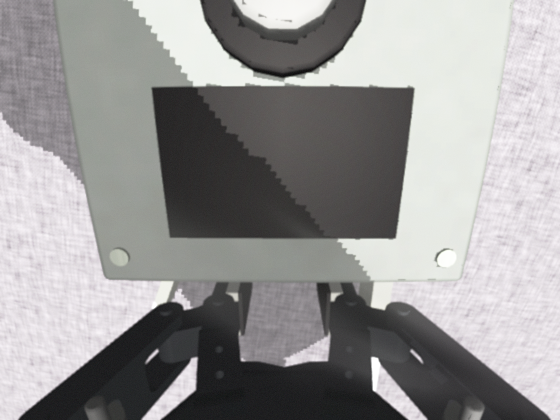

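```bash
python3 - <<'E'
from bench import *
from h import *
hit=movel(W(-.012,-.0005,.017),rate=.015,until_force=18)
s=get_state();print(hit,s['time_s'],S(s['tool_pos']),s['force']); pause(.3)
s=get_state();print(s['time_s'],S(s['tool_pos']),s['force'])
movel(W(-.10,-.0005,.017),rate=.15)
movel(W(-.10,-.0005,.12),rate=.15);pause(.2)
np.save('w7.npy',camera_info('wrist'));cv2.imwrite('pics/w7.png',get_image('wrist')[:,:,::-1])
im=cv2.imread('pics/w7.png')
cv2.imwrite('pics/w7a.png',cv2.resize(im[50:200,150:420],None,fx=2.9,fy=2.9,interpolation=cv2.INTER_CUBIC))
E
```

```text
True 17.8417 (np.float64(-0.0204971410218931), np.float64(0.00021324158797195078)) [ 0.81239036 -1.65160856  1.80160717]
18.1417 (np.float64(-0.020523497356854107), np.float64(0.00032132114916959113)) [ 0.89112718 -1.78998184  1.82811536]
```

View pics/w7a.png

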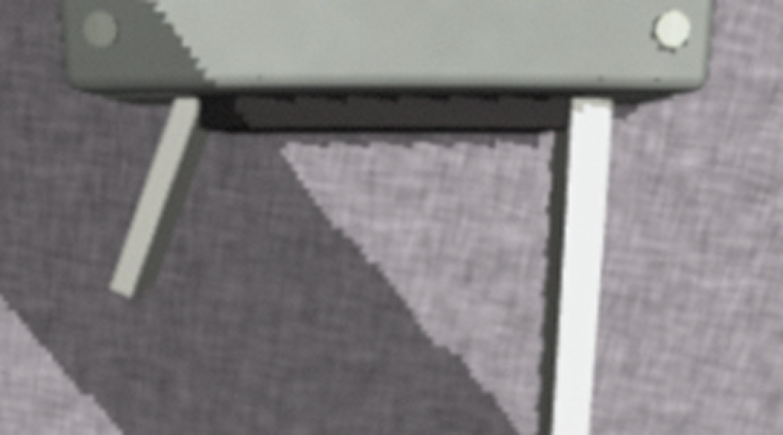

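```bash
python3 - <<'E'
from h import *
ci=np.load('w7.npy',allow_pickle=True).item()
A=lambda l:[(150+x/2.9,50+y/2.9) for x,y in l]
def p(n,l,z): print(n,[np.round(S(v),4) for v in cast(ci,A(l),z)])
p('plate outer edge',[(205,129),(400,131),(553,131)],.044)
p('front roof edge',[(72,85),(705,85)],.062)
p('fence',[(553,435),(568,150)],.026)
E
```

```text
plate outer edge [array([-0.0088,  0.0429]), array([-0.0096, -0.0031]), array([-0.0094, -0.0392])]
front roof edge [array([0.0002, 0.0675]), array([-0.0001, -0.0684])]
fence [array([-0.0905, -0.0469]), array([-0.0136, -0.0465])]
```

The plate's outer edge is 9.3 mm proud of the front face (expected 9) and square, so the tray is home. Next is the button.

```bash
python3 - <<'E'
from bench import *
from h import *
q=qy(U-np.pi/2)
movel(W(-.10,0,.15),rate=.2); move_gripper(0.0)
print(ik(W(.094,0,.08),q))
movel(W(.094,0,.15),rate=.15); pause(.3)
np.save('w8.npy',camera_info('wrist'));cv2.imwrite('pics/w8.png',get_image('wrist')[:,:,::-1])
f0=get_state()['force'];print(f0)
hit=movel(W(.094,0,.066),rate=.025,until_force=2.5)
s=get_state();print(hit,s['time_s'],S(s['tool_pos']),s['tool_pos'][2],s['force'])
cv2.imwrite('pics/s8.png',cv2.resize(get_image('scene')[150:290,200:420,::-1],None,fx=3.5,fy=3.5))
E
```

```text
[-0.92338431  0.72528486  1.05780961  1.97186204 -0.79955216  0.93742571
  0.71527011]
[ 0.04984896 -0.39929396  0.03968187]
True 24.8333 (np.float64(0.09402930712716877), np.float64(-4.0141629963276206e-05)) 0.08087693222490744 [0.49379445 0.0740801  2.95580325]
```

View pics/s8.png

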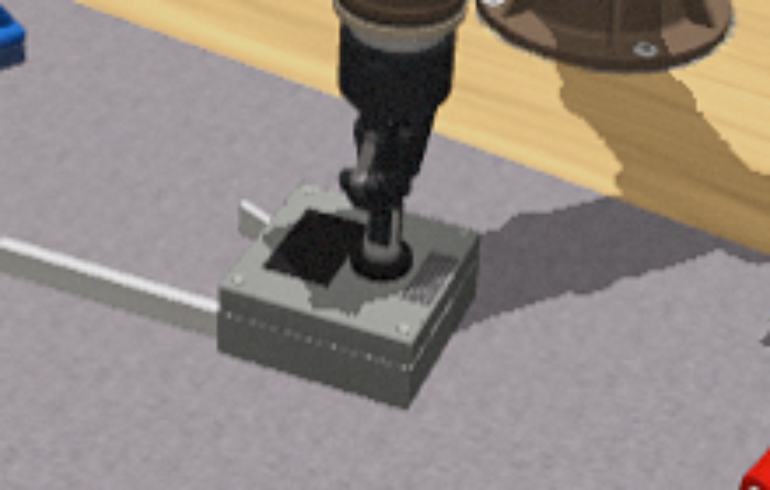

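View pics/w8.png

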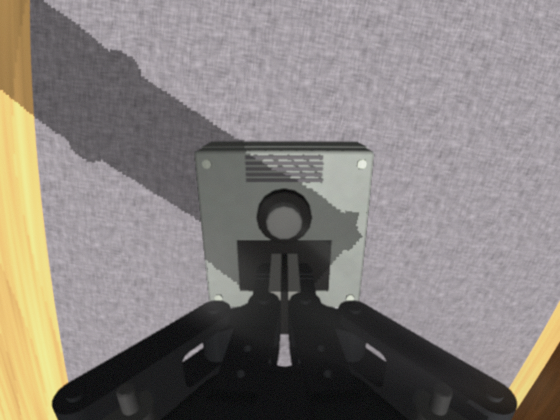

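The fingers are centred on the button. The scene view shows contact at z ≈ 0.081 with 3 N. Now I'll press to the bottom and release.

```bash
python3 - <<'E'
from bench import *
from h import *
z=get_state()['tool_pos'][2]
for k in range(9):
    z-=.001
    hit=movel(W(.094,0,z),rate=.02); pause(.1)
    s=get_state();print(round(z,4),round(s['tool_pos'][2],4),s['force'].round(2))
    if s['force'][2]>14: break
pause(.3)
movel(W(.094,0,.16),rate=.08); pause(.3)
# bystander check & view from outside
movel(W(-.10,0,.16),rate=.2); pause(.3)
np.save('w9.npy',camera_info('wrist'));cv2.imwrite('pics/w9.png',get_image('wrist')[:,:,::-1])
cv2.imwrite('pics/s9.png',get_image('scene')[:,:,::-1])
s=get_state();print(s['time_s'],s['force'])
E
```

```text
0.08 0.08 [ 0.13 -0.41  4.11]
0.079 0.079 [-0.73  0.3   3.93]
0.078 0.0782 [-1.16  1.19  7.5 ]
0.077 0.0779 [-4.78  1.79 19.51]
29.5917 [-0.30783526  0.02935931  0.41277122]
```

View pics/w9.png

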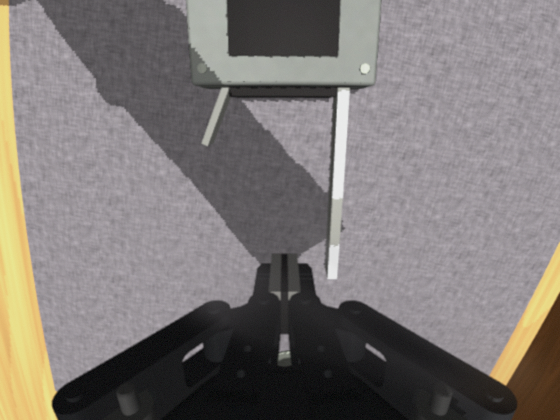

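View pics/s9.png

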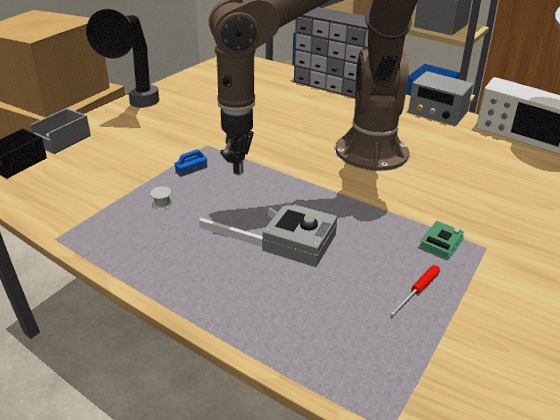

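The force rose sharply to 19.5 N at z ≈ 0.078, and bystanders look unmoved. I'll check that this was the button's end of travel and not the collar by triangulating the button-top height.

```bash
python3 - <<'E'
from h import *
im8=cv2.imread('pics/w8.png'); im1=cv2.imread('pics/w1.png')
a=cv2.resize(im8[175:255,240:330],None,fx=4.4,fy=4.4,interpolation=cv2.INTER_CUBIC);b=cv2.resize(im1[115:195,415:505],None,fx=4.4,fy=4.4,interpolation=cv2.INTER_CUBIC)
cv2.imwrite('pics/bt.png',np.hstack([a,b]))
c8=np.load('w8.npy',allow_pickle=True).item();c1=np.load('w1.npy',allow_pickle=True).item()
for z in (.066,.072,.078,.081,.084,.087,.09,.094):
    print(z,[np.round(S(cast(c,[p],z)[0])[0:2],4) for c,p in((c8,(284,221)),(c1,(460.3,154.7)))])
E
```

```text
0.066 [array([ 0.0879, -0.0004]), array([ 0.1042, -0.0027])]
0.072 [array([ 0.0903, -0.0004]), array([ 0.1006, -0.0017])]
0.078 [array([ 0.0927, -0.0004]), array([ 0.0971, -0.0006])]
0.081 [array([ 0.0939, -0.0004]), array([ 0.0953, -0.0001])]
0.084 [array([ 0.0951, -0.0004]), array([0.0935, 0.0004])]
0.087 [array([ 0.0963, -0.0004]), array([0.0917, 0.0009])]
0.09 [array([ 0.0975, -0.0004]), array([0.0899, 0.0014])]
0.094 [array([ 0.0991, -0.0004]), array([0.0875, 0.0021])]
```

View pics/bt.png

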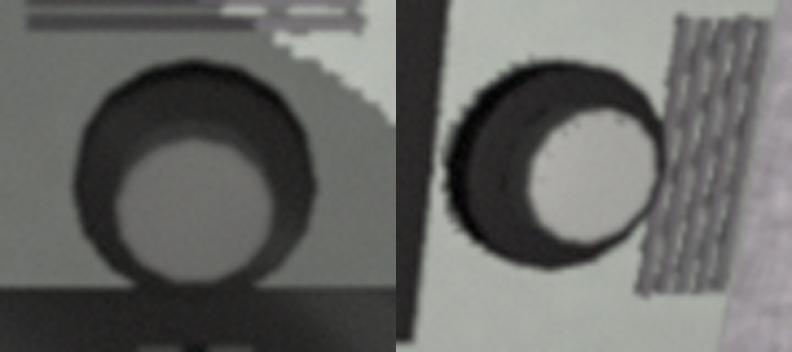

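The button top triangulates to z ≈ 0.082–0.084. The collar top is only about 0.067, so it cannot have stopped the fingers. The stop at 0.078 with 19.5 N (against 5 N needed) was therefore the button's end of travel. In the last view the plate still sits at the mouth, so I'm handing in.

```bash
python3 - <<'E'
from bench import *
s=get_state();print(s['time_s'],s['force']); job_done()
E
```

```text
29.5917 [-0.30783526  0.02935931  0.41277122]
the job is handed in; nothing more can be done
```

The tray is fully home in the bay, the button has been pressed and released, and I handed the job in at 29.6 s; no verdict was reported.

**Tray:** I gripped its front plate, squared it to the fence and slid it flat about halfway into the bay. After releasing, I pushed the plate with the fingertips until it stopped hard twice at the same spot. The plate then measured 9.3 mm proud of the front face (9 mm expected when home), square and centred to about 1–2 mm. After the press I checked it only by eye in the wrist picture, and it looked unchanged.

**Button:** I pressed with closed fingers until a hard stop at 19.5 N, against about 5 N needed, then lifted clear. The height estimates disagree by 1–2 mm. Triangulation put the button top at about 82–83 mm, and the stop at 78 mm means about 84 mm for a full 6 mm stroke. The collar is well below that, so I took the stop as the end of travel. I did not measure the spring-back separately.

**Bystanders and arm:** The brush, screwdriver, spool and boards look unmoved in the last scene picture. The arm is clear, with contact force near zero.

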